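Turn the spice carousel to bring the carton to the front

ROBOT

A 6-joint arm with a two-finger parallel gripper is mounted at the origin on a cart in front of the work surface, level with it; the furniture and walls round the work are solid. World frame = base frame: x ahead of the robot, y to its left, z up, the work surface at z = 0. Lengths are in m, angles in rad, forces in N, time in s.
With the tool pointing down it reaches from about 0.35 to 0.85 m from the base axis. Payload 8.1 kg.
Tool frame: the origin (TCP) lies midway between the tips of the shut fingers; the grasp point (between the pads) lies 19 mm behind it; y points along the fingers, z is the direction in which the jaws open and shut, and the axes are right-handed (so a half turn about y gives the same grasp; the last joint's range is limited). The gripper opens to 93 mm and grips with 3 to 60 N. Pads are 15 mm wide; open, the fingers measure 128 mm over their backs; the gripper's body (75 mm by 188 mm) begins 65 mm behind the grasp point.
Start: joints at [1.022, 0.13, 1.488, -0, 1.523, -0.085], TCP at [0.268, 0.537, 0.219] pointing down, gripper open.
Joint ranges: [-2.96, 2.96], [-0.89, 2.26], [0.02, 2.5], [-1.34, 4.48], [0, 2.73], [-2.66, 2.66]. Speed limits (rad/s): [2.39, 2.39, 2.79, 3.14, 3.14, 3.14].

INTERFACE

Orientations are given as a unit quaternion [x, y, z, w].
In Python, from station import manip gives the robot as it stands. The module is installed in compiled form; this text tells all that it offers.
- The arm moves only by the shell command python3 -m crank 'ROWS' [OPENING] [FORCE]. ROWS is text: rows parted by semicolons, each of 6 numbers parted by spaces: the shift along the tool's x, y, z in m, then the turn, a rotation vector about the tool's x, y, z in degrees. In form: dx dy dz rx ry rz; .... A call has 1 to 12 rows; each row shifts and turns the pose as measured when the row begins, along the tool's axes as they then stand; what a row does not reach is not made up. A row lasts 1/8 s, in which the tool goes at most 62.5 mm and 10.7 degrees, less where a joint would pass 70% of its speed; a pose out of reach is approached as far as the arm can. A call with a gripper value outside its range is refused whole. OPENING is the finger opening in m, from 0 to 0.093, set as the call begins (- or left out, the last holds). The fingers move at their own pace and stop on an object; FORCE is the grip in N (left out, the last holds). Time passes only in rows, so rows that do not move let the fingers close. It gives the time, the measured TCP pose, the force and the opening at its end, in the units of the state.
- manip.get_state(): the state, without advancing time (a new reading comes with each control period).
- manip.read_camera(name): name is "scene" or "top"; returns the picture (480x640x3 uint8, blue, green, red); there is no depth.
- manip.camera_info(name): a dict with "mtx" (3x3 intrinsics, pixels), "k1" (the pictures are not rectified: a ray, as slopes to the right and down, at radius r is drawn at 1 + k1 r^2 times it, then the intrinsics apply), "xyz" and "orientation" of the camera in the world. Camera axes: x right, y up, looking along -z (the intrinsics and any distortion apply to the point x, -y, -z); pixel columns grow to the right and rows downward; lengths in m; the calibration is good to about 2 mm. A picture is of the moment at which its call begins. camera_info takes no time and is no camera call.
- manip.job_done(): hands the job in, once; it reports no verdict.
The state is a dict: "t": time; "joint_pos": joint angles; "dq": joint speeds; "effort": joint torques, N m; "tool_pos": TCP position; "tcp_rot": TCP orientation; "contact_force": force on the tool from outside, world axes, zero at the start; "moment": the same for the moment, N m; "gripper_width": opening from 0.0 (shut) to 1.0 (fully open).
Only numpy, scipy, OpenCV 4.12 (cv2) and the standard library are available. Lean on these libraries where they do the work, as an engineer would, in place of code of your own. Each camera call takes 0.05 s, during which the arm holds its last target.

TASK

Turn the spice carousel by gently pushing the pegs on its rim with the fingertips, either way round, until the small box-shaped carton stands squarely behind the orange arrow on the carousel's foot; then leave it at rest there. Do not grip the carousel, and do not touch, lift or upset the things standing on it or beside it.

Things in the scene. Friction and masses are not known exactly. Their poses are not given: they have to be found in the camera images.
- foot: fixed foot of the carousel: dark steel bearing plate 170 mm in diameter, 12 mm high, with a tongue 34 mm wide and 8 mm high that sticks out 175 mm from the centre at the front. Origin on the turning axis at worktop height; its own -x axis points from the axis along the tongue (the front); it varies in place and in direction and never moves
- arrow (a point): the orange arrow mark (26 mm across) on the foot's tongue, 157 mm from the turning axis, 9 mm above the worktop; the line from the axis to this point is the front line
- tray: the turning tray: wooden disc 260 mm in diameter, its top 27 mm above the worktop, with a low pale fence 200 mm in diameter, cross dividers making four quarters, and four black pegs on the rim. Origin on the turning axis 13 mm above the worktop; z up; its own -x axis points to the carton's quarter. Turns both ways without stops; a stiff bearing (about 1 N at a peg), so it stops where it is left
- peg_0 (a point): top centre of a finger peg with a soft black rubber cover on the tray's rim: round, 15 mm in diameter, standing 56 mm above the disc (top at z = 83 mm, foot at z = 27 mm over the worktop), 117 mm from the turning axis. The four pegs are 90 degrees apart; this one is 45 degrees counter-clockwise of the carton, seen from above. Pushed along its circle, it turns the tray
- peg_1 (a point): top centre of a finger peg with a soft black rubber cover on the tray's rim: round, 15 mm in diameter, standing 56 mm above the disc (top at z = 83 mm, foot at z = 27 mm over the worktop), 117 mm from the turning axis. The four pegs are 90 degrees apart; this one is 135 degrees counter-clockwise of the carton, seen from above. Pushed along its circle, it turns the tray
- peg_2 (a point): top centre of a finger peg with a soft black rubber cover on the tray's rim: round, 15 mm in diameter, standing 56 mm above the disc (top at z = 83 mm, foot at z = 27 mm over the worktop), 117 mm from the turning axis. The four pegs are 90 degrees apart; this one is 135 degrees clockwise of the carton, seen from above. Pushed along its circle, it turns the tray
- peg_3 (a point): top centre of a finger peg with a soft black rubber cover on the tray's rim: round, 15 mm in diameter, standing 56 mm above the disc (top at z = 83 mm, foot at z = 27 mm over the worktop), 117 mm from the turning axis. The four pegs are 90 degrees apart; this one is 45 degrees clockwise of the carton, seen from above. Pushed along its circle, it turns the tray
- carton_center (a point): centre of the small box-shaped carton (the only thing on the tray with corners: pale, with a red-brown band), 30 x 45 x 58 mm, loose on the tray 63 mm from the turning axis (its centre 29 mm above the tray's top). This is what must come to the front
- carton: the same carton, origin at the centre of its underside
- salt: small white shaker with a grey top, 36 mm in diameter, 74 mm high, loose in a quarter of the tray, 63 mm from the axis; origin under its centre
- pepper: a second, like white shaker, 35 mm in diameter, 74 mm high, loose on the tray; origin under its centre
- spice_jar: white jar with a green lid, 40 mm in diameter, 70 mm high, loose on the tray; origin under its centre
- wash_liquid: green bottle of washing-up liquid, 44 x 66 x 214 mm, standing behind the carousel; bystander; origin under its centre
- mug_b: white mug, red inside, 87 x 113 x 90 mm, behind the carousel; bystander; origin under its centre

How it is judged:
By the outcome, as a careful person would: the job done as asked, in the order asked, and still so for the second after the job is handed in, with the robot touching nothing.
It also fails if it takes over 58 s, if anything falls off the work surface, if the arm or the gripper's body presses on something with over 40 N, if the wrist force passes 120 N, or if a joint passes its speed limit or range.

## Working session

There is one attempt and no reset: what is moved stays moved. The work goes in short steps, Python scripts to look and compute and a shell command to move; the robot and the scene stay as the last step left them, time stands still between calls to the robot, and variables do not carry over. Pictures are saved under pics/ and viewed, and the job is handed in when it is done.

```bash
mkdir -p pics; ls; python3 - <<'E'
from station import manip
import cv2
s=manip.get_state(); print(s)
for n in("scene","top"):
    cv2.imwrite(f"pics/{n}0.png",manip.read_camera(n)); print(n,manip.camera_info(n))
E
```

```text
pics
{'t': 0.0, 'joint_pos': array([ 1.02160022e+00,  1.31148033e-01,  1.48926477e+00,  8.19297100e-06,
        1.52299070e+00, -8.54069435e-02]), 'dq': array([-0.00035889,  0.0001885 , -0.00168007, -0.00079645, -0.00039732,
       -0.00114014]), 'effort': array([-4.54258989e-04, -5.59854376e+01, -4.91743934e+01,  7.66578689e-02,
        3.59949586e-02, -1.16093452e-04]), 'tool_pos': array([0.26809131, 0.53614781, 0.21760326]), 'tcp_rot': array([ 0.68878651, -0.16271113,  0.16230612, -0.68757178]), 'contact_force': array([ 0.33561605, -0.7931598 , -0.76567886]), 'moment': array([-0.02882275,  0.00568933,  0.00901077]), 'gripper_width': 0.997469722392736}
scene {'mtx': array([[436.50633061,   0.        , 316.26977612],
       [  0.        , 436.50633061, 244.87718522],
       [  0.        ,   0.        ,   1.        ]]), 'k1': 0.02739082713609719, 'xyz': array([-0.00382091, -0.65540884,  0.66824552]), 'orientation': array([ 0.33905545, -0.19175922, -0.45252749,  0.80217746])}
top {'mtx': array([[529.72892964,   0.        , 319.56894689],
       [  0.        , 529.72892964, 235.90610699],
       [  0.        ,   0.        ,   1.        ]]), 'k1': -0.048985834537781596, 'xyz': array([ 0.42523634, -0.30645146,  0.93966752]), 'orientation': array([ 0.02096338, -0.03436427, -0.69961654,  0.71338372])}
```

View pics/scene0.png

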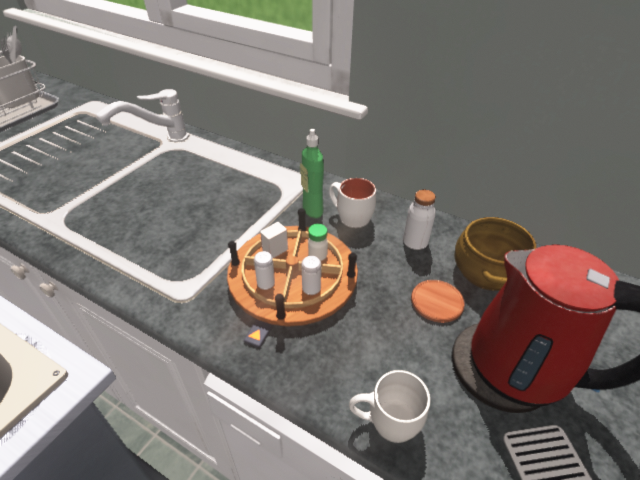

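View pics/top0.png

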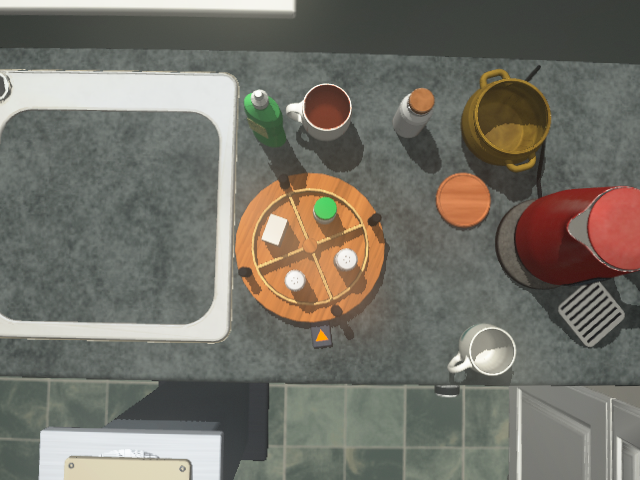

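The carousel is around top (310,247) and the arrow at (321,336). The carton is at (275,230), upper left. Next I'll enlarge both views.

```bash
python3 - <<'E'
import cv2
a=cv2.imread("pics/top0.png")[160:360,220:400]; cv2.imwrite("pics/topc.png",cv2.resize(a,None,fx=3,fy=3,interpolation=cv2.INTER_CUBIC))
a=cv2.imread("pics/scene0.png")[190:360,210:375]; cv2.imwrite("pics/scc.png",cv2.resize(a,None,fx=3.5,fy=3.5,interpolation=cv2.INTER_CUBIC))
E
```

```text
(no output)
```

View pics/topc.png

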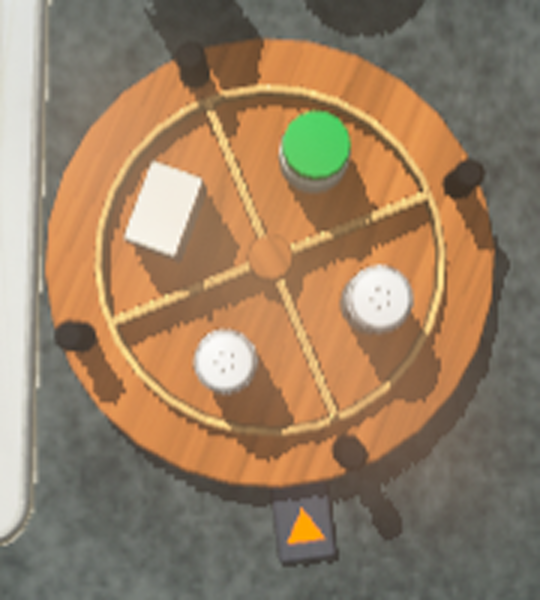

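View pics/scc.png

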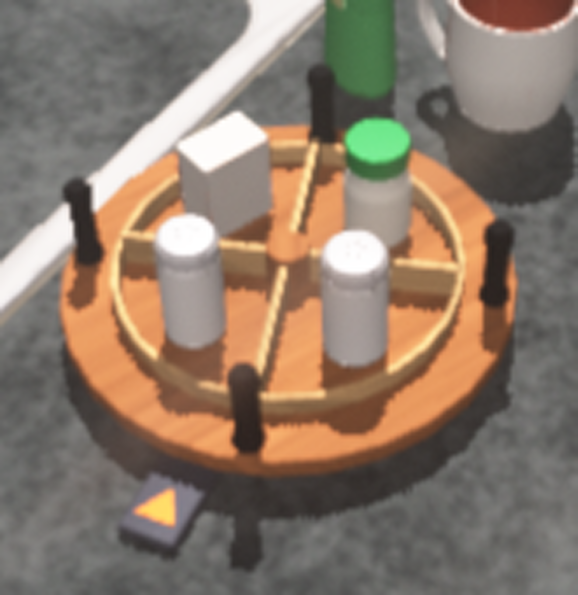

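```bash
cat > h.py <<'E'
import numpy as np
from station import manip
from scipy.spatial.transform import Rotation as R
import cv2
from scipy.optimize import least_squares
def ray(n,u,v):
    c=manip.camera_info(n); K=c['mtx']; 
    p=cv2.undistortPoints(np.array([[[u,v]]],float),K,np.array([c['k1'],0,0,0,0]))[0,0]
    d=R.from_quat(c['orientation']).apply([p[0],-p[1],-1]); return c['xyz'],d/np.linalg.norm(d)
def onz(n,u,v,z):
    o,d=ray(n,u,v); return o+d*(z-o[2])/d[2]
def tri(*obs):
    A=np.zeros((3,3));b=np.zeros(3)
    for o in obs:
        o,d=ray(*o);P=np.eye(3)-np.outer(d,d);A+=P;b+=P@o
    x=np.linalg.solve(A,b)
    return x
def proj(n,X):
    c=manip.camera_info(n); q=R.from_quat(c['orientation']).inv().apply(np.array(X)-c['xyz'])
    x,y=q[0]/-q[2],-q[1]/-q[2]; f=1+c['k1']*(x*x+y*y); K=c['mtx']
    return np.array([K[0,0]*x*f+K[0,2],K[1,1]*y*f+K[1,2]])
T=lambda x,y:("top",(x+.5)/3-.5+220,(y+.5)/3-.5+160)
S=lambda x,y:("scene",(x+.5)/3.5-.5+210,(y+.5)/3.5-.5+190)
E
python3 - <<'E'
from h import *
np.set_printoptions(precision=4,suppress=True)
D=dict(A=((190,52),(320,73)),right=((470,173),(498,231)),left=((67,337),(77,188)),bot=((346,450),(243,373)),arrow=((305,527),(157,507)),carton=((165,209),(224,148)),hub=((270,256),(288,246)))
for k,(a,b) in D.items():
    zz={'arrow':.009,'carton':.085,'hub':.05}.get(k,.083)
    print(k,tri(T(*a),S(*b)),onz(*T(*a),zz),onz(*S(*b),zz))
P=np.array([onz(*T(*D[k][0]),.083)[:2] for k in('A','right','bot','left')])
P2=np.array([onz(*S(*D[k][1]),.083)[:2] for k in('A','right','bot','left')])
for Q in(P,P2):
  c=Q.mean(0);print(c,np.linalg.norm(Q-c,axis=1),np.degrees(np.arctan2(*(Q-c).T[::-1])))
E
```

```text
A [ 0.589  -0.2603  0.0784] [ 0.588  -0.2604  0.083 ] [ 0.5845 -0.2635  0.083 ]
right [ 0.5254 -0.4148  0.0794] [ 0.5248 -0.4141  0.083 ] [ 0.5223 -0.4164  0.083 ]
left [ 0.4327 -0.199   0.0803] [ 0.4317 -0.1982  0.083 ] [ 0.4316 -0.2023  0.083 ]
bot [ 0.3746 -0.3505  0.0764] [ 0.3742 -0.3491  0.083 ] [ 0.3712 -0.3549  0.083 ]
arrow [ 0.3245 -0.3293  0.0083] [ 0.3249 -0.3297  0.009 ] [ 0.3238 -0.3292  0.009 ]
carton [ 0.5027 -0.2496  0.0795] [ 0.5016 -0.2492  0.085 ] [ 0.4986 -0.2541  0.085 ]
hub [ 0.48  -0.307  0.05 ] [ 0.4795 -0.3063  0.05  ] [ 0.4806 -0.3077  0.05  ]
[ 0.4797 -0.3055] [0.1173 0.1177 0.1142 0.1175] [  22.5668  -67.4314 -157.5283  114.0891]
[ 0.4774 -0.3093] [0.1165 0.1162 0.1156 0.1164] [  23.1436  -67.2614 -156.7451  113.1771]
```

Measured so far:

| Item | Value |
|---|---|
| Axis | about (0.480, -0.307) |
| Arrow bearing | about 188° |
| Carton bearing | about 68° |
| Turn needed | about +120° CCW |

The front peg, at about -157°, can be pushed round the robot-side right edge, away from the bottle and mug.

```bash
python3 - <<'E'
from h import *
np.set_printoptions(precision=4,suppress=True)
s=manip.get_state(); r=R.from_quat(s['tcp_rot']).as_matrix(); print(r, s['tool_pos'])
for a in "xz": 
    v=r[:,0 if a=="x" else 2]; print(a,np.degrees(np.arctan2(v[1],v[0])))
c=np.array([.480,-.307])
for th in(-157.3,-175):
  t=np.radians(th); print(th,c+.122*np.array([np.cos(t),np.sin(t)]))
E
```

```text
[[ 0.8943 -0.0008  0.4474]
 [-0.4474 -0.0013  0.8943]
 [-0.0001 -1.     -0.0015]] [0.2682 0.5362 0.2177]
x -26.575001986326452
z 63.42500896831619
-157.3 [ 0.3675 -0.3541]
-175 [ 0.3585 -0.3176]
```

```bash
python3 -m crank '.0414 0 -.0402 0 0 0;.0414 0 -.0402 0 0 0;.0414 0 -.0402 0 0 0;.0414 0 -.0402 0 0 0;.0414 0 -.0402 0 0 0;.0414 0 -.0402 0 0 0;.0414 0 -.0402 0 0 0;.0414 0 -.0402 0 0 0' 0 5
```

```text
t: 1.1
tool_pos: [0.4218, 0.0899, 0.2144]
tcp_rot: [0.691, -0.161, 0.159, -0.687]
contact_force: [1.0, 0.4, -0.3]
gripper_width: 0.186
```

```bash
python3 -m crank '.0171 0 -.051 0 0 0;.0171 0 -.051 0 0 0;.0171 0 -.051 0 0 0;.0171 0 -.051 0 0 0;.0171 0 -.051 0 0 0;.0171 0 -.051 0 0 0;.0171 0 -.051 0 0 0;.0171 0 -.05 0 0 0;0 0 0 0 10.6 0;0 0 0 0 10.6 0;0 0 0 0 10.6 0;0 0 0 0 10.6 0'
python3 -m crank '0 0 0 0 10.6 0;0 0 0 0 10.6 0;0 0 0 0 10.6 0;0 0 0 0 10.6 0;0 0 0 0 10.6 0;0 0 0 0 10.6 0;0 0 0 0 10.6 0;0 0 0 0 10.6 0;0 0 0 0 10.6 0;0 0 0 0 10.6 0;0 0 0 0 10.6 0;0 0 0 0 10.6 0'
```

```text
t: 2.6
tool_pos: [0.3576, -0.3531, 0.212]
tcp_rot: [0.583, -0.405, 0.4, -0.579]
contact_force: [0.2, -0.2, -0.2]
gripper_width: 0.002
t: 4.1
tool_pos: [0.3549, -0.3499, 0.2058]
tcp_rot: [0.107, 0.7, -0.696, -0.118]
contact_force: [0.8, 0.5, 0.4]
gripper_width: 0.005
```

```bash
cat >> h.py <<'E'
C=np.array([.480,-.307])
def rep():
    s=manip.get_state(); r=R.from_quat(s['tcp_rot']).as_matrix(); p=s['tool_pos']
    d=p[:2]-C; f=lambda v:np.round(np.degrees(np.arctan2(v[1],v[0])),1)
    print('t',round(s['t'],2),'pos',p.round(4),'zyaw',f(r[:,2]),'y',r[:,1].round(3),'q6',s['joint_pos'][5].round(2),'r',np.linalg.norm(d).round(4),'th',f(d),'F',np.round(s['contact_force'],1))
E
python3 -c "
from h import *
rep()"
```

```text
t 4.1 pos [ 0.3549 -0.3499  0.2058] zyaw -108.3 y [-0.016  0.008 -1.   ] q6 1.01 r 0.1322 th -161.1 F [0.8 0.5 0.4]
```

```bash
python3 -m crank '0 0 0 0 10.4 0;0 0 0 0 10.4 0;0 0 0 0 10.4 0;0 0 0 0 10.4 0;0 0 0 0 10.4 0;0 0 0 0 10.4 0;.023 0 -.008 0 0 0;0 .05 0 0 0 0'; python3 -c "
from h import *
rep()
for n in('top','scene'):
    cv2.imwrite(f'pics/{n}1.png',manip.read_camera(n))"
```

```text
t: 5.1
tool_pos: [0.3596, -0.3256, 0.1558]
tcp_rot: [-0.463, -0.528, 0.531, 0.474]
contact_force: [0.6, -1.1, -0.5]
gripper_width: 0.007
t 5.1 pos [ 0.3596 -0.3256  0.1558] zyaw -173.0 y [-0.014  0.007 -1.   ] q6 2.18 r 0.1218 th -171.2 F [ 0.6 -1.1 -0.5]
```

View pics/scene1.png

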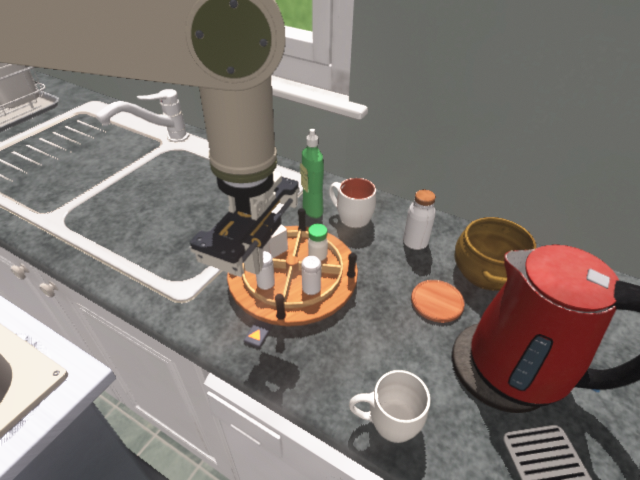

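View pics/top1.png

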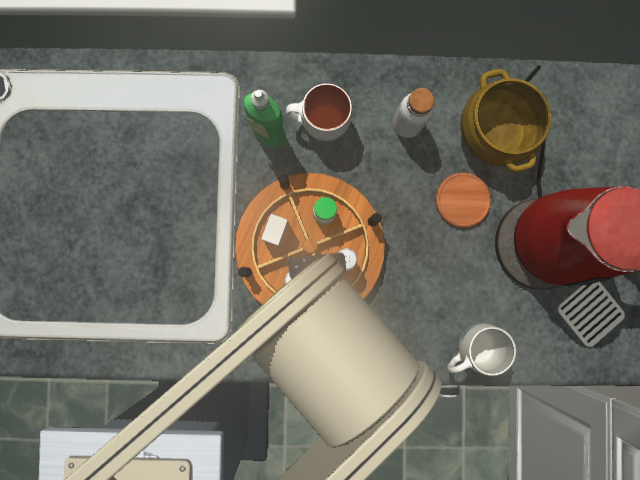

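The gripper is above the front-left rim at scene (240,240). The fingertips are hard to see, so I'll crop in.

```bash
python3 - <<'E'
from h import *
a=cv2.imread("pics/scene1.png")[170:370,180:380]
print(proj("scene",manip.get_state()['tool_pos']))
cv2.imwrite("pics/s1c.png",cv2.resize(a,None,fx=3,fy=3,interpolation=cv2.INTER_CUBIC))
E
```

```text
[253.56061208 269.47114785]
```

View pics/s1c.png

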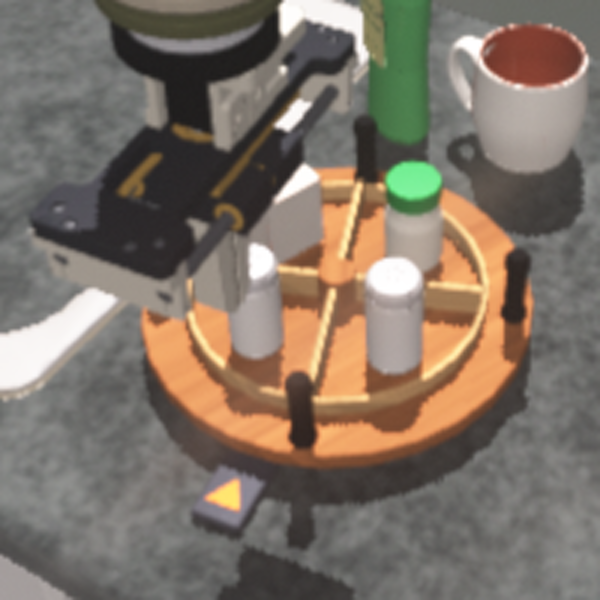

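Fingertips are at crop (225,305), and the front peg top is at (300,380), with nothing below the tip. I'll descend outside the fence.

```bash
python3 -m crank '0 .03 0 0 0 0;0 .03 0 0 0 0;0 .025 0 0 0 0;0 .016 0 0 0 0;0 0 0 0 0 0'; python3 -c "
from h import *
rep()
for n in('scene',):
    cv2.imwrite(f'pics/{n}2.png',cv2.resize(manip.read_camera(n)[170:370,180:380],None,fx=3,fy=3))"
```

```text
t: 5.82
tool_pos: [0.3526, -0.3208, 0.0484]
tcp_rot: [-0.457, -0.528, 0.53, 0.48]
contact_force: [-0.7, 0.8, 0.1]
gripper_width: 0.005
t 5.83 pos [ 0.3526 -0.3208  0.0484] zyaw -173.0 y [-0.026  0.019 -0.999] q6 2.18 r 0.1281 th -173.8 F [-0.7  0.8  0.1]
```

View pics/scene2.png

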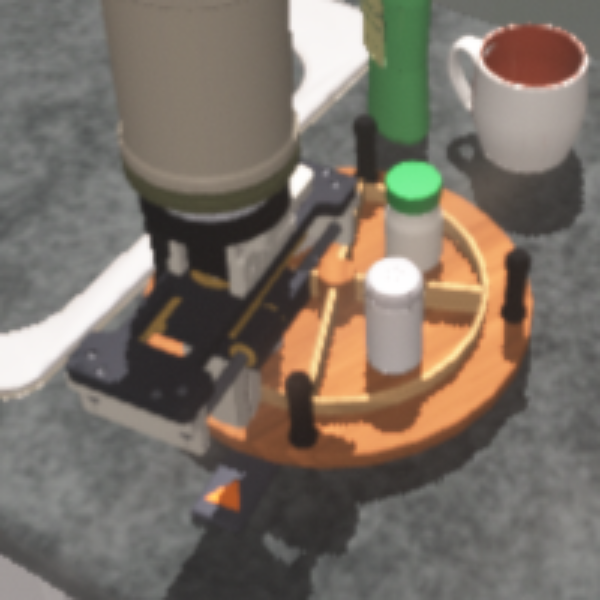

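```bash
python3 -m crank '0 -.006 -.005 -1.3 0 1.2;-.0085 0 -.0003 0 -4 0;-.0085 0 -.0003 0 -4 0;-.0085 0 -.0003 0 -4 0'; python3 -c "
from h import *
rep()
for n in('scene',):
    cv2.imwrite(f'pics/{n}3.png',cv2.resize(manip.read_camera(n)[170:370,180:380],None,fx=3,fy=3))"
```

```text
t: 6.38
tool_pos: [0.3675, -0.3482, 0.0618]
tcp_rot: [-0.413, -0.576, 0.577, 0.404]
contact_force: [-0.1, 1.8, -1.2]
gripper_width: 0.003
t 6.38 pos [ 0.3675 -0.3482  0.0618] zyaw -160.6 y [ 0.01  -0.008 -1.   ] q6 1.94 r 0.1198 th -159.9 F [-0.1  1.8 -1.2]
```

View pics/scene3.png

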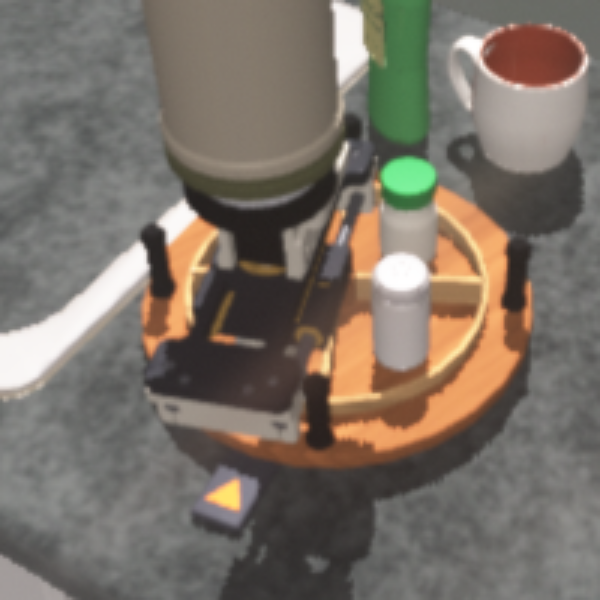

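Contact is made and the peg is moving with the finger. I'll continue the arc.

```bash
python3 -m crank '-.0085 .002 -.0001 0 -4 0;-.0085 .001 -.0001 0 -4 0;-.0085 0 -.0003 0 -4 0;-.0085 0 -.0003 0 -4 0;-.0085 0 -.0003 0 -4 0;-.0085 0 -.0003 0 -4 0;-.0085 0 -.0003 0 -4 0;-.0085 0 -.0003 0 -4 0'; python3 -c "
from h import *
rep()
for n in('scene',):
    cv2.imwrite(f'pics/{n}4.png',cv2.resize(manip.read_camera(n)[170:370,180:380],None,fx=3,fy=3))"
```

```text
t: 7.42
tool_pos: [0.4109, -0.4052, 0.07]
tcp_rot: [-0.239, -0.665, 0.672, 0.221]
contact_force: [-0.4, 1.6, -1.8]
gripper_width: 0.006
t 7.42 pos [ 0.4109 -0.4052  0.07  ] zyaw -128.0 y [ 0.021 -0.018 -1.   ] q6 1.36 r 0.1201 th -125.1 F [-0.4  1.6 -1.8]
```

View pics/scene4.png

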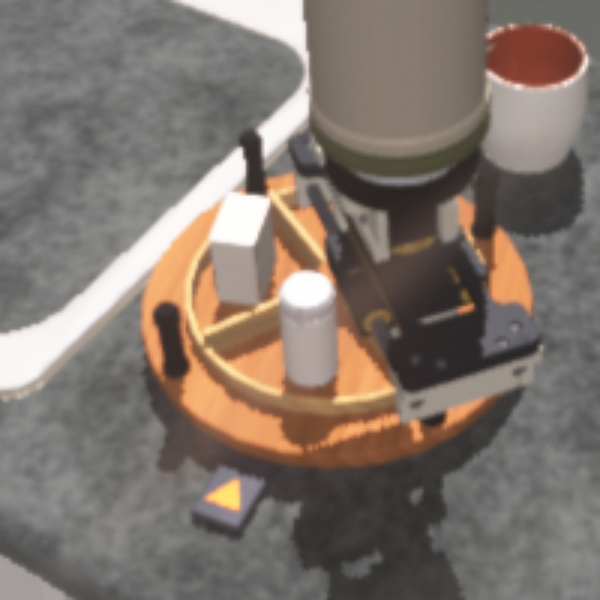

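```bash
python3 -m crank '0 .006 0 0 0 -.8;-.0085 .004 -.0003 0 -4.5 -.6;-.0085 .001 -.0003 0 -4.5 0;-.0085 .001 -.0003 0 -4.5 0;-.0085 .001 -.0003 0 -4.5 -.3;-.0085 .001 -.0003 0 -4 0;-.0085 .001 -.0003 0 -4 0'; python3 -c "
from h import *
rep()
for n in('scene',):
    cv2.imwrite(f'pics/{n}5.png',cv2.resize(manip.read_camera(n)[170:370,180:380],None,fx=3,fy=3))"
```

```text
t: 8.35
tool_pos: [0.4586, -0.4272, 0.0582]
tcp_rot: [-0.072, -0.702, 0.705, 0.074]
contact_force: [-0.7, 0.5, -0.0]
gripper_width: 0.003
t 8.35 pos [ 0.4586 -0.4272  0.0582] zyaw -101.8 y [-0.004 -0.003 -1.   ] q6 0.95 r 0.1221 th -100.1 F [-0.7  0.5 -0. ]
```

View pics/scene5.png

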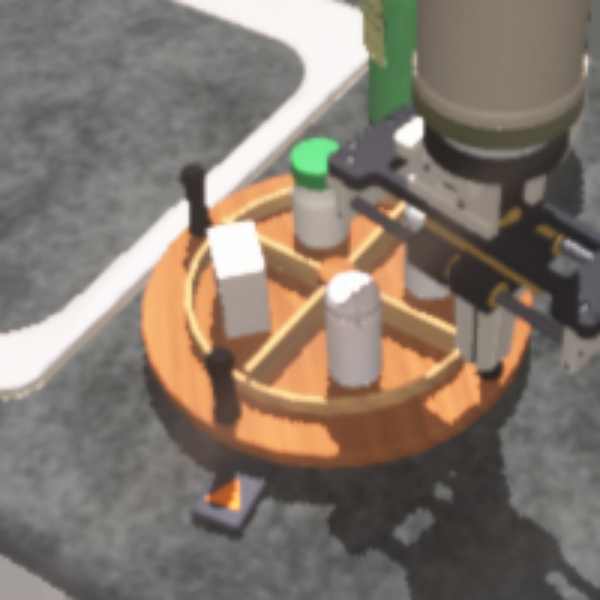

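```bash
python3 -m crank '-.0085 0 -.0004 0 -4 0;-.0085 0.0005 -.0004 0 -4 0;-.0085 .0005 -.0004 0 -4 0;-.0085 .001 -.0004 0 -4 -.2;-.0085 .001 -.0004 0 -4 0;-.0085 .001 -.0004 0 -4 0;-.0085 .001 -.0003 0 -4 -.2;-.007 .001 -.0003 0 -4 0;-.005 .001 -.0002 0 -2 0;0 0 0 0 0 0'; python3 -c "
from h import *
rep()
for n in('scene','top'):
    cv2.imwrite(f'pics/{n}6.png',manip.read_camera(n))
cv2.imwrite('pics/s6c.png',cv2.resize(cv2.imread('pics/scene6.png')[190:360,210:375],None,fx=3.5,fy=3.5,interpolation=2))
cv2.imwrite('pics/t6c.png',cv2.resize(cv2.imread('pics/top6.png')[160:360,220:400],None,fx=3,fy=3,interpolation=2))
"
```

```text
t: 9.65
tool_pos: [0.529, -0.4198, 0.0522]
tcp_rot: [0.139, -0.693, 0.695, -0.13]
contact_force: [0.0, -0.4, -0.5]
gripper_width: 0.005
t 9.65 pos [ 0.529  -0.4198  0.0522] zyaw -68.1 y [-0.013 -0.006 -1.   ] q6 0.45 r 0.1229 th -66.5 F [ 0.  -0.4 -0.5]
```

View pics/s6c.png

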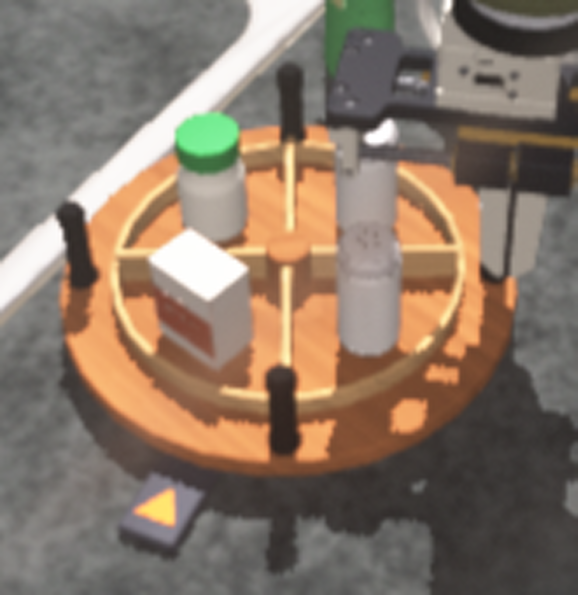

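View pics/t6c.png

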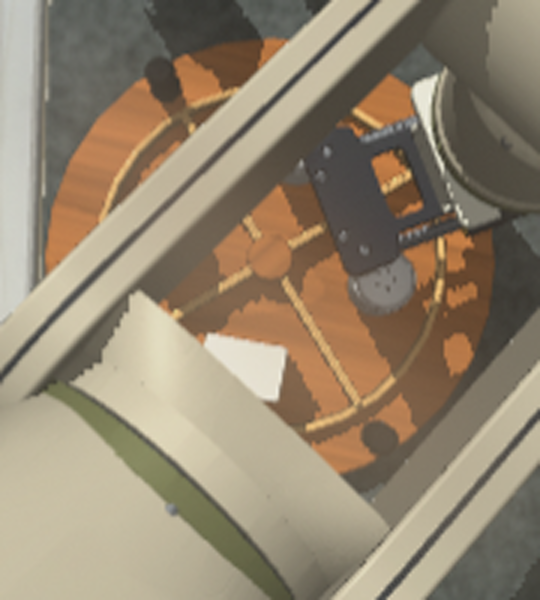

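```bash
cat >> h.py <<'E'
def ang(p,C=C): d=np.array(p)[:2]-C; return round(float(np.degrees(np.arctan2(d[1],d[0]))%360),1), round(float(np.hypot(*d)),4)
E
python3 - <<'E'
from h import *
C1=np.array([.4774,-.3093]);C2=np.array([.4797,-.3055])
for p in((72,210),(281,374),(289,72)): print('S',ang(onz(*S(*p),.083),C1))
for p in((162,72),(382,432)): print('T',ang(onz(*T(*p),.083),C2))
print('carton S',ang(onz(*S(200,272),.085),C1))
print('arrow',ang(onz(*T(305,527),.009),C2),ang(onz(*S(157,507),.009),C1),ang(onz(*S(157,507),.009)),ang(onz(*T(305,527),.009)))
E
```

```text
S (121.7, 0.1156)
S (212.5, 0.1152)
S (32.3, 0.1163)
T (31.8, 0.114)
T (213.3, 0.1144)
carton S (170.4, 0.0645)
arrow (188.9, 0.1566) (187.4, 0.1549) (188.1, 0.1577) (188.3, 0.1567)
```

Tray quarter is now at about 167°, and the target is about 188°, so 21° remain. I'll push about 17° and then re-measure.

```bash
python3 -m crank '-.0085 -.001 -.0003 0 -4 -.4;-.0085 -.001 -.0003 0 -4 -.3;-.0085 0 -.0004 0 -4 0;-.006 0 -.0003 0 -3 0;-.003 0 -.0002 0 -2 0;0 0 0 0 0 0'; python3 -c "
from h import *
rep()
for n in('scene','top'):
    cv2.imwrite(f'pics/{n}7.png',manip.read_camera(n))
cv2.imwrite('pics/s7c.png',cv2.resize(cv2.imread('pics/scene7.png')[190:360,210:375],None,fx=3.5,fy=3.5,interpolation=2))
cv2.imwrite('pics/t7c.png',cv2.resize(cv2.imread('pics/top7.png')[160:360,220:400],None,fx=3,fy=3,interpolation=2))
"
```

```text
t: 10.5
tool_pos: [0.5563, -0.4035, 0.0532]
tcp_rot: [0.245, -0.666, 0.667, -0.225]
contact_force: [-0.8, -0.1, -0.0]
gripper_width: 0.005
t 10.5 pos [ 0.5563 -0.4035  0.0532] zyaw -51.1 y [-0.026 -0.011 -1.   ] q6 0.21 r 0.123 th -51.6 F [-0.8 -0.1 -0. ]
```

View pics/s7c.png

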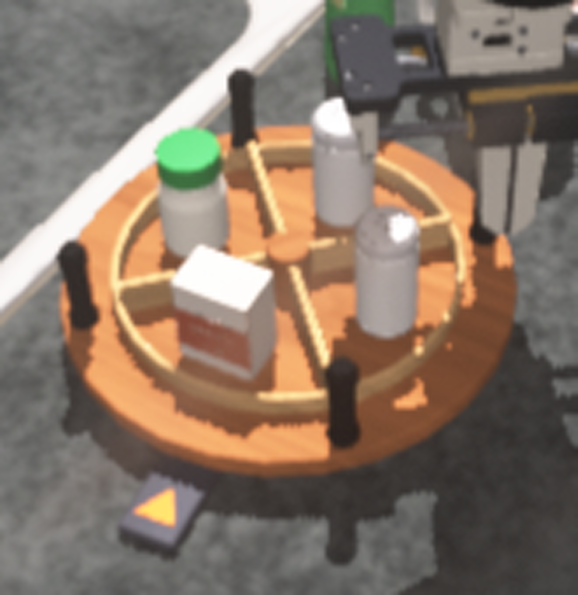

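View pics/t7c.png

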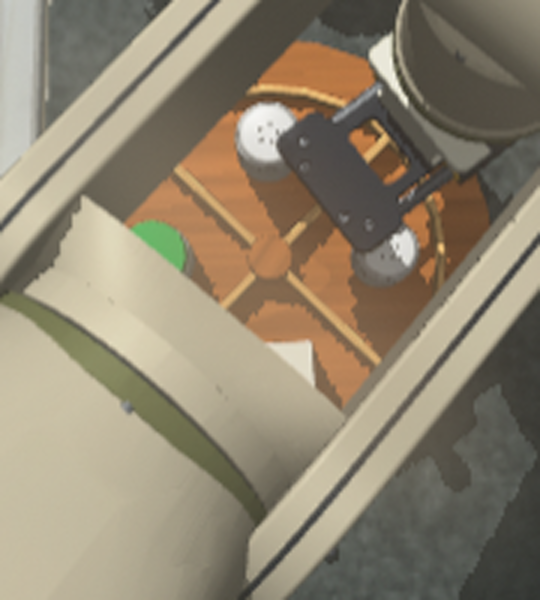

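```bash
python3 - <<'E'
from h import *
C1=np.array([.4774,-.3093])
for p in((72,250),(343,367),(240,78)): print('S',ang(onz(*S(*p),.083),C1))
print('carton S',onz(*S(223,277),.085),ang(onz(*S(223,277),.085),C1))
E
```

```text
S (136.8, 0.1156)
S (227.8, 0.1156)
S (47.0, 0.115)
carton S [ 0.41709327 -0.310804    0.085     ] (181.4, 0.0603)
```

```bash
python3 -m crank '-.005 0 -.0002 0 -2 0.5;-.004 0 -.0002 0 -2 .5;-.0025 0 -.0001 0 -1.5 0;0 0 0 0 0 0'; python3 -c "
from h import *
rep()
for n in('scene',):
    cv2.imwrite(f'pics/{n}8.png',manip.read_camera(n))
cv2.imwrite('pics/s8c.png',cv2.resize(cv2.imread('pics/scene8.png')[190:360,210:375],None,fx=3.5,fy=3.5,interpolation=2))
"
```

```text
t: 11.1
tool_pos: [0.5648, -0.3958, 0.053]
tcp_rot: [-0.272, 0.656, -0.652, 0.265]
contact_force: [-0.3, 0.9, -0.1]
gripper_width: 0.005
t 11.1 pos [ 0.5648 -0.3958  0.053 ] zyaw -45.4 y [-0.012  0.001 -1.   ] q6 0.11 r 0.1228 th -46.3 F [-0.3  0.9 -0.1]
```

View pics/s8c.png

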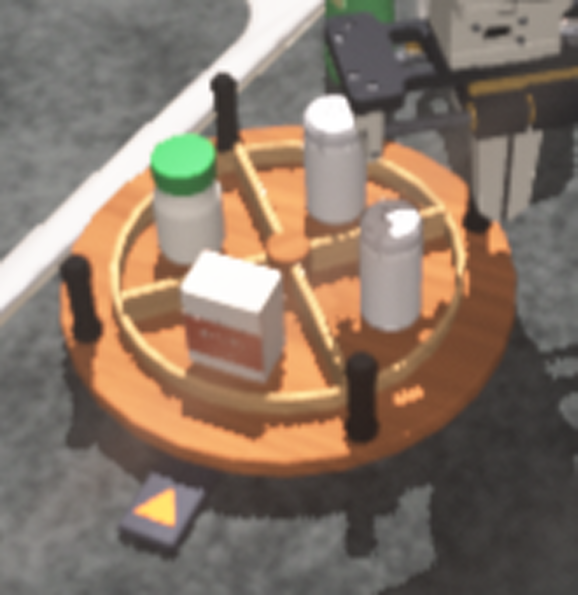

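```bash
python3 -c "
from h import *
C1=np.array([.4774,-.3093])
for p in((76,264),(362,362),(223,80)): print('S',ang(onz(*S(*p),.083),C1))
"
python3 -m crank '.012 0 .003 0 0 0;.008 0 .012 0 0 0;0 -.03 .01 0 0 0;0 -.05 0 0 0 0;0 -.05 0 0 0 0;0 -.05 0 0 0 0;0 0 0 0 0 0';python3 -c "
from h import *
rep()"
```

```text
S (142.1, 0.1155)
S (232.7, 0.1156)
S (52.0, 0.1164)
t: 12.02
tool_pos: [0.5687, -0.4345, 0.2371]
tcp_rot: [-0.271, 0.657, -0.652, 0.263]
contact_force: [0.0, 1.2, -0.7]
gripper_width: 0.001
t 12.03 pos [ 0.5687 -0.4345  0.2371] zyaw -45.6 y [-0.013  0.002 -1.   ] q6 0.08 r 0.1554 th -55.2 F [ 0.   1.2 -0.7]
```

```bash
python3 -m crank '-.032 0 -.0515 0 0 0;-.032 0 -.0515 0 0 0;-.032 0 -.0515 0 0 0;-.032 0 -.0515 0 0 0;-.032 0 -.0515 0 0 0;-.032 0 -.0515 0 0 0;-.032 0 -.0515 0 0 0;-.032 0 -.0515 0 0 0;-.032 0 -.0515 0 0 0;0 0 0 0 0 0';python3 -c "
from h import *
rep()
for n in('scene','top'):
    cv2.imwrite(f'pics/{n}9.png',manip.read_camera(n))
cv2.imwrite('pics/s9c.png',cv2.resize(cv2.imread('pics/scene9.png')[190:360,210:375],None,fx=3.5,fy=3.5,interpolation=2))
cv2.imwrite('pics/t9c.png',cv2.resize(cv2.imread('pics/top9.png')[160:360,220:400],None,fx=3,fy=3,interpolation=2))
"
```

```text
t: 13.28
tool_pos: [0.4477, 0.1079, 0.2315]
tcp_rot: [-0.27, 0.661, -0.651, 0.258]
contact_force: [0.2, -0.6, 0.7]
gripper_width: 0.004
t 13.28 pos [0.4477 0.1079 0.2315] zyaw -46.1 y [-0.022  0.007 -1.   ] q6 0.92 r 0.4161 th 94.5 F [ 0.2 -0.6  0.7]
```

View pics/s9c.png

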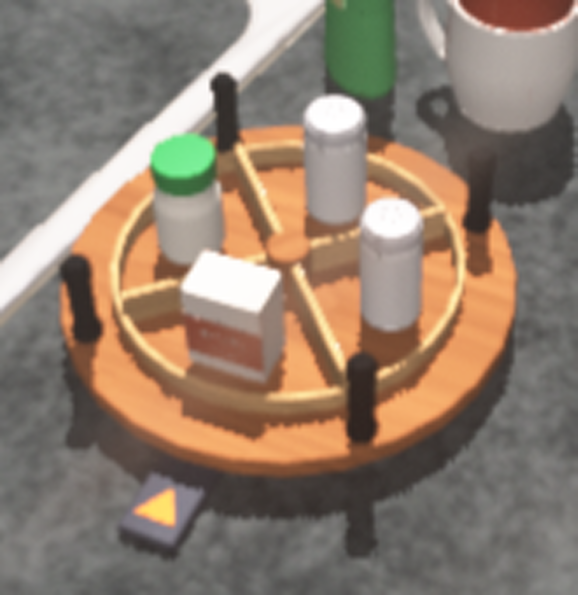

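View pics/t9c.png

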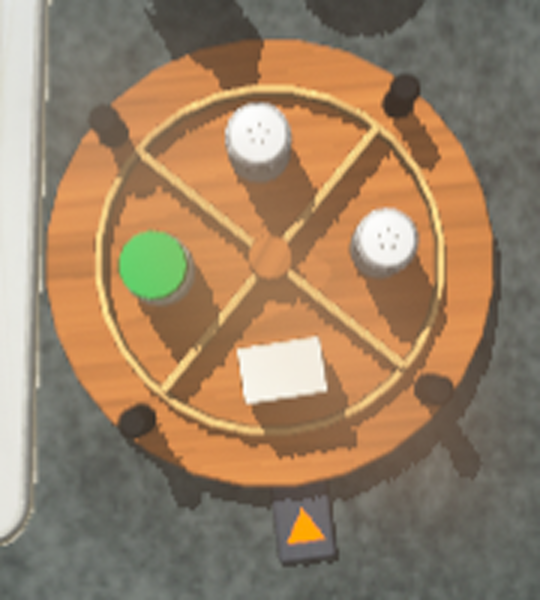

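View pics/scene9.png

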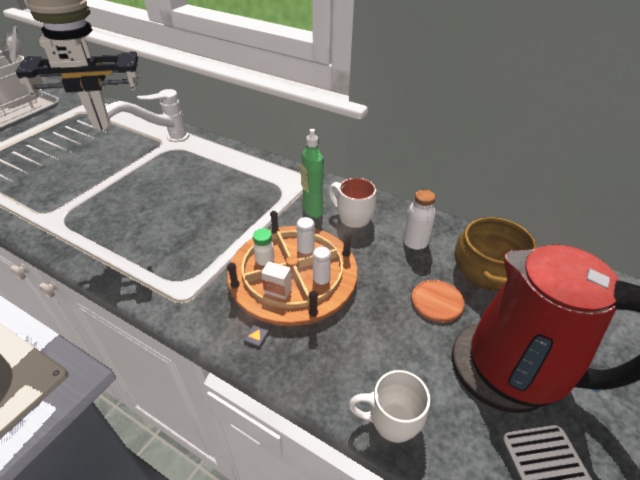

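```bash
python3 - <<'E'
from h import *
C2=np.array([.4797,-.3055])
Q=np.array([onz(*T(*p),.083)[:2] for p in((103,117),(406,87),(436,388),(134,424))]);c=Q.mean(0);print(c)
for q in Q: print(ang(q,c),ang(q),ang(q,C2))
for z in(.080,.085):
  cs=np.array([onz(*T(*p),z)[:2] for p in((237,349),(319,337),(327,391),(246,404))]); print('carton',ang(cs.mean(0)),ang(cs.mean(0),C2),ang(cs.mean(0),c),'edge',ang(cs[0],cs[1]),ang(cs[3],cs[2]),ang(cs[0],cs[3]),ang(cs[1],cs[2]))
cs=np.array([onz(*S(*p),.085)[:2] for p in((205,251),(284,270),(262,314),(181,292))]); print('cartonS',ang(cs.mean(0),np.array([.4774,-.3093])),ang(cs.mean(0)))
ar=onz(*T(305,527),.009); print('arrow',ang(ar,C),ang(ar,C2),ang(ar,c))
# tongue edges
t=[onz(*T(*p),.008)[:2] for p in((275,503),(283,564),(331,496),(337,557))]; print(ang(t[1],t[0]),ang(t[3],t[2]))
# disc ellipse centre
im=cv2.imread('pics/top9.png')
E
```

```text
[ 0.47916864 -0.30626973]
(52.0, 0.117) (52.5, 0.1171) (51.9, 0.1161)
(321.9, 0.1172) (321.9, 0.1161) (321.4, 0.1172)
(231.9, 0.1152) (231.4, 0.1152) (232.0, 0.1162)
(142.7, 0.1171) (142.7, 0.1182) (143.2, 0.1171)
carton (186.4, 0.0643) (187.8, 0.0642) (187.1, 0.0635) edge (99.4, 0.0447) (100.1, 0.0442) (10.5, 0.0299) (9.5, 0.0294)
carton (186.4, 0.0642) (187.7, 0.0641) (187.1, 0.0635) edge (99.4, 0.0445) (100.1, 0.0439) (10.5, 0.0298) (9.5, 0.0292)
cartonS (187.3, 0.0607) (189.0, 0.0636)
arrow (188.3, 0.1567) (188.9, 0.1566) (188.7, 0.156)
(188.6, 0.0354) (186.7, 0.0353)
```

```bash
python3 -c "
from station import manip
print(manip.job_done())"
```

```text
the job is handed in; nothing more can be done
None
```

The carton now stands behind the orange arrow, about 1° short of exact by my measurements. I left that gap because it is close to my measurement error of about 1°, and handed the job in at about 13 s.

I pushed one rim peg (`peg_1`) with the shut fingertips, turning the tray about 119° counter-clockwise. Then I backed off, lifted clear and moved the arm away.

**Position:** In the last pictures, taken with the arm clear, the tray and the carton are both at about 187° round the axis. The arrow is at about 188–189°. The two cameras put the carton between 186° and 189°, depending on the axis estimate.

**Surroundings:** The carton, both shakers and the jar stand upright in their quarters. The bottle and mug look unmoved. The contact force I read after each move was about 2.5 N at most.

**Drift during the push:** The fingertip height drifted between about 48 and 70 mm and I corrected it as I went. The fingertip stayed on the peg throughout.

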